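# Open and hold the guard gate of a router's work bay

### The arm

A 6-joint arm with a two-finger parallel gripper is mounted at the origin on the work surface. World frame = base frame: x ahead of the robot, y to its left, z up, the work surface at z = 0. Lengths are in m, angles in degrees, forces in N, time in s.
With the tool pointing down it reaches from about 0.4 to 0.825 m from the base axis. Payload 7 kg.
Tool frame: the origin (TCP) lies midway between the tips of the shut fingers; the grasp point (between the pads) lies 19 mm behind it; x points along the fingers, y is the direction in which the jaws open and shut, and the axes are right-handed (so a half turn about x gives the same grasp; the last joint's range is limited). The gripper opens to 85 mm and grips with 20 to 120 N. Pads are 22 mm wide; open, the fingers measure 114 mm over their backs; the gripper's body (76 mm by 85 mm) begins 54 mm behind the grasp point. The pads swing forward as they close: fully open they stand 13 mm farther back than shut.
Start: joints at [-58.78, 20.546, 0.682, 0, -70.136, -16.507], TCP at [0.171, -0.653, 0.231] pointing down, gripper open.
Joint ranges: [-176.03, 176.03], [-82.01, 121.73], [-58.28, 71.71], [-173.87, 95.51], [-174.79, -0.11], [-173.66, 173.66]. Speed limits (degrees/s): [136.94, 136.94, 172.46, 180, 180, 180].

### API

Orientations are given as [roll, pitch, yaw] about the fixed x, y, z axes, in that order (R = Rz(yaw) Ry(pitch) Rx(roll)).
In Python, from cell import observe, grab_frame, hand_in gives the robot as it stands. The module is installed in compiled form; this text tells all that it offers.
- The arm moves only by the tool drive_tool, never from a script. Its argument "plan" is a list of rows, each a list of 7 numbers: the shift along the tool's x, y, z in m, then the turn, a rotation vector about the tool's x, y, z in rad, then the opening, from 0 (shut) to 1 (fully open). In form: [[dx, dy, dz, rx, ry, rz, hand], ...]. A call has exactly 8 rows; each row is the pose to reach, as a shift and turn from the pose commanded when the call began, along the tool's axes at that moment; what a row does not reach only later rows make up. A row lasts 1/12 s, in which the tool goes at most 41.7 mm and 7.16 degrees, less where a joint would pass 70% of its speed; a pose out of reach is approached as far as the arm can. A call with a gripper value outside its range is refused whole. The fingers move at their own pace and stop on an object; "force" is the grip in N (left out, the last holds). Time passes only in rows, so rows that repeat a pose let the fingers close, or fill a call up. It gives the time, the measured TCP pose, the force and the opening at its end, in the units of the state.
- observe(): the state, without advancing time (a new reading comes with each control period).
- grab_frame(name): name is "side" or "top" or "wrist"; returns a dict with "img" (384x512x3 uint8, blue, green, red), "fx", "fy", "cx", "cy" (pixels), "rvec" (rotation vector, rad) and "tvec" (3), from world to camera coordinates, as OpenCV has them. Camera axes: x right, y down, z forward; pixel columns grow to the right and rows downward; lengths in m; the calibration is good to about 2 mm. A picture is of the moment at which its call begins. There is no depth.
- hand_in(): hands the job in, once; it reports no verdict.
The state is a dict: "time": time; "joint_positions": joint angles; "qvel": joint speeds; "effort": joint torques, N m; "tcp_pos": TCP position; "ee_rot": TCP orientation; "force": force on the tool from outside, world axes, zero at the start; "torque": the same for the moment, N m; "opening": opening from 0.0 (shut) to 1.0 (fully open).
Only numpy, scipy, OpenCV 4.12 (cv2) and the standard library are available. Lean on these libraries where they do the work, as an engineer would, in place of code of your own. Each camera call takes 0.05 s, during which the arm holds its last target.

### The job

Give the gate hinge a spray: press the can's nozzle cap fully down and let it come back up. Then squeeze the catch on the latch post fully in (it stays in), after that squeeze the catch on the gate itself and, with it squeezed, swing the gate past its detent until it is wide open, close to its stop. Finish while still holding the gate wide open with the gripper, and leave everything else on the bench where it is.

Things in the scene. Friction and masses are not known exactly. Their poses are not given: they have to be found in the camera images.
- bay: Fixed work bay: dark steel bed plate 310 x 370 x 10 mm carrying the gate, two aluminium posts and low walls; placed and turned anew each time. Origin on the table under the gate line, 120 mm from the hinge axis; z up; y runs along the shut gate from hinge to latch post; the gate opens towards -x (roughly to the robot).
- hinge_axis (a point): Point on the gate's vertical hinge axis, 148 mm above the table. Axes as bay. The hinge post beside it is 132 mm tall.
- gate (a joint): Gate angle, rad: 0 shut, grows to 1.30 (stop), counter-clockwise from above, free end towards the bay's -x. Gate: 14 mm thick, 200 mm long from the hinge axis, top rail at 118 mm, about 0.4 kg. A spring pulls it shut (2 to 3 N at its catch); a ball detent in the bed, from 0.3 to 0.55 rad, takes some 3 to 5 N more. Let go, it swings back.
- gate_grip (a point): Midpoint between the jaws of the gate's catch, 148 mm up, 150 mm from the hinge axis; swings with the gate, y along the gate away from the hinge. Jaws: two upright black plates on the top rail, 24 mm wide (x), 7 mm thick (y), from 121 to 165 mm up, 47 mm over their outer faces along y (31 mm squeezed). One carries the bolt, 119 to 127 mm up at the gate's +x side.
- gate_catch (a joint): How far each jaw of the gate's own catch is squeezed in, m: 0 at rest, 0.008 fully in. The two jaws move together. Sprung: about 3 N to start, 7 N fully in, returns when let go. The bolt holds the gate shut below about 0.005.
- post_grip (a point): Midpoint between the jaws of the latch post's catch, 148 mm up, 265 mm from the hinge axis in line with the shut gate; axes as bay. Jaws: plates as on the gate (24 mm wide, 7 mm thick, 121 to 165 mm up, 47 mm over their outer faces along y, 31 mm squeezed). Post top at 118 mm. The jaw next to the gate carries a tongue, 119 to 127 mm up, in front of the gate's end.
- post_catch (a joint): How far each jaw of the post's catch is squeezed in, m: 0 locked, 0.008 fully in. The two jaws move together, about 4 N of friction; it stays where it is left. The tongue holds the gate shut until it is well in.
- cap_top (a point): Centre of the flat top of the spray can's white nozzle cap, 172 mm above the table at rest; moves with the cap. The cap is 24 mm across; the can is 52 mm across, aluminium with a white band, shoulder at 146 mm, held upright in a fixed cream clamp foot 85 mm square beside the hinge post.
- nozzle_cap (a joint): How far the nozzle cap is pressed down, m: 0 up, 0.007 fully down. Sprung: about 2.5 N to start, 8 N fully down.
- wood_block: Bystander: dark wood offcut, 55 x 110 x 24 mm, lying in the bay behind the gate; origin under its centre.
- motor: Bystander: black servo motor with aluminium flange, about 60 x 115 x 60 mm, shaft to its +y; origin under its centre.
- u_bracket: Bystander: aluminium U bracket, 70 x 80 mm, 93 mm tall; origin under its centre.
- strip: Bystander: flat perforated aluminium strip, 35 x 160 x 5 mm; origin under its centre.
- drink: Bystander: clear drink bottle, 64 mm across, 200 mm tall; origin under its centre.
- motor_housing: Bystander: open cream printed housing, 90 x 112 mm, 70 mm tall; origin under its centre.
- cover: Bystander: small cream printed cover, 50 x 70 x 28 mm; origin under its centre.
Not all that is in view belongs to the job. Leave any blue or turquoise look-alike of the part that bears cap_top alone.

How it is judged:
By the outcome, as a careful person would: the job done as asked, in the order asked, and still so for the second after the job is handed in, while the arm keeps its last pose, push and grip.
It also fails if it takes over 61 s, if anything falls off the work surface, if the arm or the gripper's body presses on something with over 40 N, if the wrist force passes 120 N, or if a joint passes its speed limit or range.

## Working session

There is one attempt and no reset: what is moved stays moved. The work goes in short steps, Python scripts to look and compute and a tool call to move; the robot and the scene stay as the last step left them, time stands still between calls to the robot, and variables do not carry over. Pictures are saved under pics/ and viewed, and the job is handed in when it is done.

Besides the shell and the picture viewer there is one more tool, called after "Call:" as name(argument=value, ...), one argument or row to a line, values as JSON. drive_tool: Moves the arm, as the interface text tells. Its arguments: {"type":"object","properties":{"plan":{"type":"array"},"force":{"type":"number"}},"required":["plan"]}

```bash
mkdir -p pics; ls; python3 - <<'E'
from cell import observe, grab_frame
import cv2,pickle
s=observe();print(s)
for n in("top","side","wrist"):
    f=grab_frame(n);cv2.imwrite(f"pics/{n}0.png",f["img"]);pickle.dump(f,open(f"{n}0.pkl","wb"))
    print(n,f["fx"],f["cx"],f["cy"],f["rvec"],f["tvec"])
E
```

```text
pics
{'time': 0.0, 'joint_positions': array([-5.87803100e+01,  2.05914953e+01,  6.32203176e-01, -2.06246664e-02,
       -7.01363775e+01, -1.65070038e+01]), 'qvel': array([-0.01144551, -0.04734311, -0.08675593, -0.01335402,  0.0143889 ,
       -0.01980493]), 'effort': array([-2.72947591e-04, -5.83316839e+01,  2.93412977e+01,  6.93670034e+00,
       -6.15606696e-03, -2.05925363e-05]), 'tcp_pos': array([ 0.17127712, -0.65239009,  0.2303495 ]), 'ee_rot': array([ 95.05219984,  89.90238489, 109.7578619 ]), 'force': array([ 0.05157336,  0.75149955, -0.06183517]), 'torque': array([ 0.00895197, -0.02073734, -0.03928342]), 'opening': 1.0003536411802456}
top 365.9186975736101 254.9920219064391 200.25257222888513 [ 2.16659982 -2.12928458  0.19601427] [0.02036449 0.59707814 1.16178893]
side 459.5749829361644 265.9451105491359 191.46273455468798 [ 0.35090686 -2.60686555  1.42325042] [0.56155976 0.16043145 1.34226672]
wrist 290.113157332481 252.1263091433361 193.5855636133897 [-1.79591488 -2.32970183 -0.34970144] [ 0.67398417 -0.03757559  0.37947537]
```

View pics/top0.png

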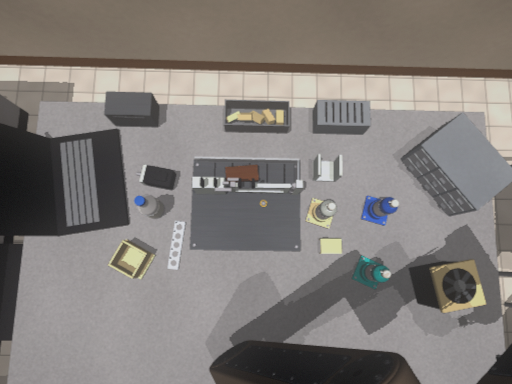

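View pics/side0.png

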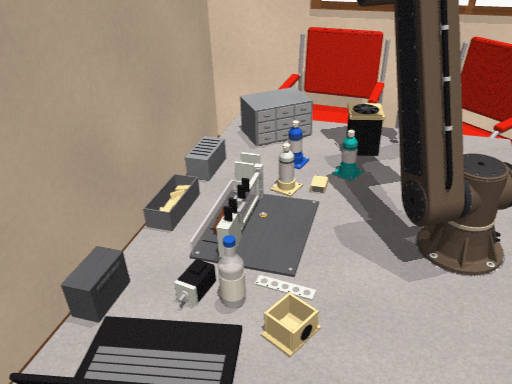

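View pics/wrist0.png

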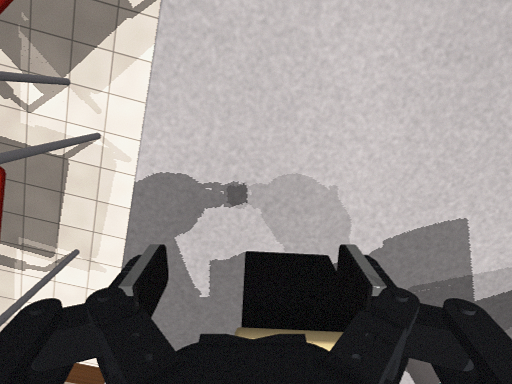

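The cap could be one of three cans, at these top-image pixels: aluminium with a cream foot (325,210), blue (385,207) and turquoise (378,272). The description fits the aluminium one. I'll check it in a close crop.

```bash
python3 - <<'E'
import cv2
a=cv2.imread("pics/top0.png")[150:260,180:350];cv2.imwrite("pics/top0c.png",cv2.resize(a,None,fx=4.7,fy=4.7,interpolation=cv2.INTER_CUBIC))
a=cv2.imread("pics/side0.png")[130:270,190:330];cv2.imwrite("pics/side0c.png",cv2.resize(a,None,fx=4.2,fy=4.2,interpolation=cv2.INTER_CUBIC))
E
```

```text
(no output)
```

View pics/top0c.png

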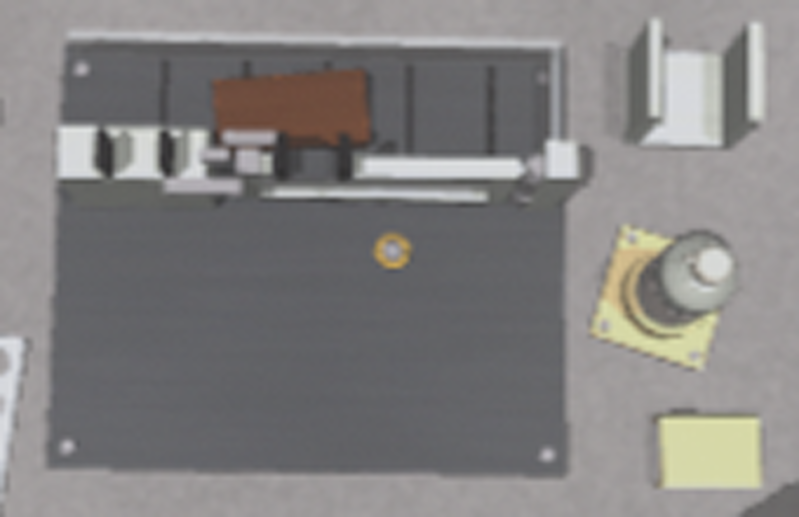

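View pics/side0c.png

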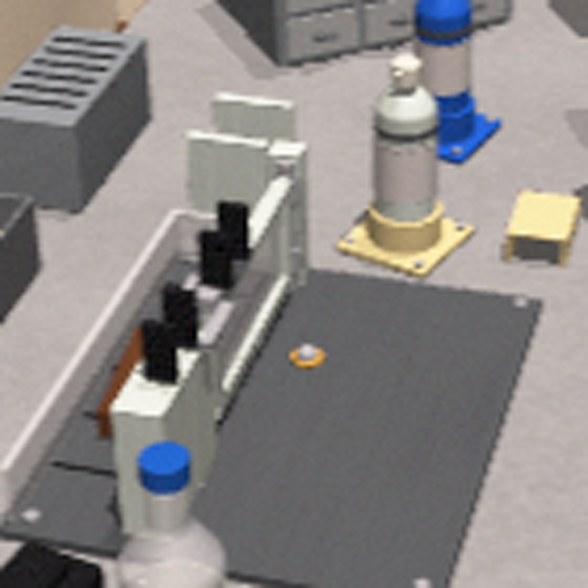

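The crop confirms it: an aluminium can with a white band and a cream foot, cap at top crop pixel (712,262). The post jaws are at crop (103,153) and (167,153), the gate jaws at (282,158) and (345,155). Next I'll cast rays.

```bash
cat > h.py <<'E'
import numpy as np,cv2,pickle
def ray(f,u,v):
    R,_=cv2.Rodrigues(f["rvec"]);t=np.array(f["tvec"]).ravel()
    K=np.array([[f["fx"],0,f["cx"]],[0,f["fy"],f["cy"]],[0,0,1]])
    return -R.T@t, R.T@np.linalg.inv(K)@np.array([u,v,1.])
def onz(f,u,v,z):
    c,d=ray(f,u,v);return c+d*(z-c[2])/d[2]
def proj(f,P):
    K=np.array([[f["fx"],0,f["cx"]],[0,f["fy"],f["cy"]],[0,0,1]])
    return cv2.projectPoints(np.array(P,float).reshape(-1,3),np.array(f["rvec"],float),np.array(f["tvec"],float),K,None)[0][:,0]
def load(n): return pickle.load(open(n,"rb"))
def tri(f,p,g,q):
    c,d=ray(f,*p);e,k=ray(g,*q)
    A=np.c_[d,-k];s=np.linalg.lstsq(A,e-c,rcond=None)[0]
    return (c+d*s[0]+e+k*s[1])/2, np.linalg.norm(c+d*s[0]-e-k*s[1])
E
python3 - <<'E'
from h import *
T=load("top0.pkl");S=load("side0.pkl")
t=lambda u,v:(u/4.7+180-.4,v/4.7+150-.4)
s=lambda u,v:(u/4.2+190-.4,v/4.2+130-.4)
print("cap",onz(T,*t(712,264),.172),onz(S,*s(406,62),.172),tri(T,t(712,264),S,s(406,62)))
for n,a,z in[("BL",(48,467),.01),("BR",(567,475),.01),("PJ1",(100,153),.165),("PJ2",(164,153),.165),("GJ1",(279,158),.165),("GJ2",(344,156),.165),("postTL",(57,127),.118),("postBL",(57,179),.118),("hingeBR",(580,177),.132),("hingeTR",(578,140),.132)]:
    print(n,onz(T,*t(*a),z).round(4))
for n,a,z in[("PJ1",(158,325),.165),("PJ2",(178,290),.165),("GJ1",(214,236),.165),("GJ2",(233,205),.165)]:
    print("S",n,onz(S,*s(*a),z).round(4))
E
```

```text
cap [ 0.56428999 -0.19280365  0.172     ] [ 0.5639662  -0.18933111  0.172     ] (array([ 0.56475671, -0.19325024,  0.16996574]), np.float64(0.0003246174807056123))
BL [0.4346 0.2441 0.01  ]
BR [ 0.4349 -0.124   0.01  ]
PJ1 [0.6294 0.196  0.165 ]
PJ2 [0.6302 0.1554 0.165 ]
GJ1 [0.6285 0.0821 0.165 ]
GJ2 [0.6306 0.0406 0.165 ]
postTL [0.6563 0.2314 0.118 ]
postBL [0.6211 0.2299 0.118 ]
hingeBR [ 0.6266 -0.1157  0.132 ]
hingeTR [ 0.6516 -0.1145  0.132 ]
S PJ1 [0.633  0.1994 0.165 ]
S PJ2 [0.6341 0.1574 0.165 ]
S GJ1 [0.6326 0.0872 0.165 ]
S GJ2 [0.6329 0.0442 0.165 ]
```

```bash
cat >> h.py <<'E'
from scipy.spatial.transform import Rotation as Ro
def Rm(s): return Ro.from_euler('xyz',s["ee_rot"],degrees=True).as_matrix()
def Rdown(yawy):  # tool x down, tool y at world angle yawy (deg)
    a=np.radians(yawy);x=np.array([0,0,-1.]);y=np.array([np.cos(a),np.sin(a),0]);return np.c_[x,y,np.cross(x,y)]
def delta(s,p,Rt,s_R=None):
    R=Rm(s)if s_R is None else s_R
    return (R.T@(np.array(p)-s["tcp_pos"])).round(4), Ro.from_matrix(R.T@Rt).as_rotvec().round(4)
def ang(s): R=Rm(s);return np.degrees(np.arctan2(R[1,1],R[0,1]))
E
python3 - <<'E'
from h import *
from cell import observe
s=observe();print(Rm(s).round(3),ang(s))
for a in(90,-90):print(a,delta(s,[.5645,-.1925,.235],Rdown(a)))
E
```

```text
[[-0.    -0.254  0.967]
 [ 0.001  0.967  0.254]
 [-1.     0.001 -0.   ]] 104.7077204937335
90 (array([-0.004 ,  0.3451,  0.4971]), array([ 0.2567, -0.0003, -0.0012]))
-90 (array([-0.004 ,  0.3451,  0.4971]), array([-2.8849e+00,  1.7000e-03, -4.0000e-04]))
```

Call:
drive_tool(
  plan=[
    [-0.009, 0.013, 0.019, 0.02, 0, 0, 0],
    [-0.009, 0.033, 0.048, 0.05, 0, 0, 0],
    [-0.009, 0.056, 0.081, 0.08, 0, 0, 0],
    [-0.009, 0.08, 0.115, 0.11, 0, 0, 0],
    [-0.009, 0.104, 0.15, 0.14, 0, 0, 0],
    [-0.009, 0.128, 0.184, 0.17, 0, 0, 0],
    [-0.009, 0.151, 0.218, 0.2, 0, 0, 0],
    [-0.009, 0.173, 0.249, 0.2567, 0, 0, 0],
  ],
  force=30,
)

```text
time: 0.82
tcp_pos: [0.3694, -0.4203, 0.2403]
ee_rot: [19.4, 90.0, 19.4]
force: [1.0, -1.2, 0.5]
opening: -0.003
```

```bash
python3 - <<'E'
from h import *
from cell import observe
s=observe();print(s["time"],s["tcp_pos"],ang(s),s["joint_positions"],s["force"],s["opening"])
print(delta(s,[.5645,-.1925,.24],Rdown(90)))
E
```

```text
0.8167 [ 0.36938209 -0.42033601  0.24030064] 89.95119365562977 [-2.86525719e+01  9.36629809e+00 -1.33129079e+01 -9.08538770e-03
 -6.73132476e+01 -6.13927312e+01] [ 0.97185097 -1.19870934  0.52832641] -0.0029884554404929113
(array([0.0004, 0.228 , 0.1949]), array([-0.0009,  0.0002, -0.0001]))
```

Call:
drive_tool(
  plan=[
    [0, 0.03, 0.026, 0, 0, 0, 0],
    [0, 0.061, 0.052, 0, 0, 0, 0],
    [0, 0.092, 0.079, 0, 0, 0, 0],
    [0, 0.123, 0.105, 0, 0, 0, 0],
    [0, 0.154, 0.132, 0, 0, 0, 0],
    [0, 0.184, 0.157, 0, 0, 0, 0],
    [0, 0.211, 0.18, 0, 0, 0, 0],
    [0, 0.228, 0.195, 0, 0, 0, 0],
  ],
)

```text
time: 1.48
tcp_pos: [0.565, -0.1915, 0.24]
ee_rot: [116.2, 90.0, 116.3]
force: [0.9, -0.1, 0.4]
opening: -0.002
```

```bash
python3 - <<'E'
from h import *
from cell import observe,grab_frame
for n in("wrist","side"):
    f=grab_frame(n);cv2.imwrite(f"pics/{n}1.png",f["img"]);pickle.dump(f,open(f"{n}1.pkl","wb"))
s=observe();print(s["time"],s["tcp_pos"],ang(s),s["force"],s["opening"])
print(proj(load("wrist1.pkl"),[[.5645,-.1925,.172],[.5645,-.1925,.24]]))
E
```

```text
1.5833 [ 0.5652479  -0.19149469  0.23953565] 90.20117294830946 [-1.33564983 -1.13895758  0.20495964] 0.002371853920741607
[[250.49998649 205.67332363]
 [249.87016896 247.23773602]]
```

View pics/wrist1.png

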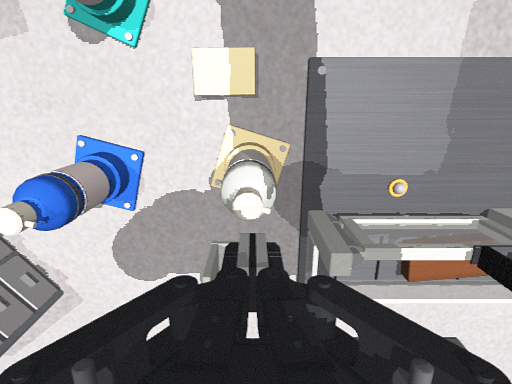

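View pics/side1.png

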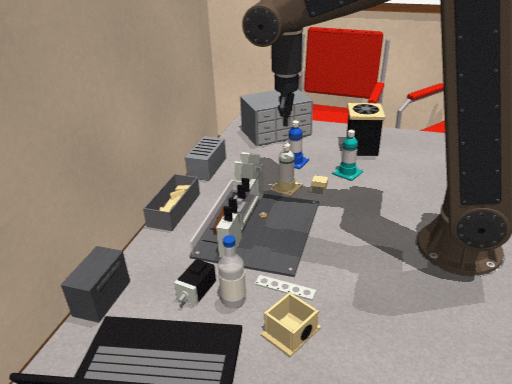

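In the wrist picture the cap is at about (248,206) and the prediction was (250.5,205.7), so the two agree to within about 2 px. The blue and turquoise look-alikes are well clear of it.

```bash
python3 - <<'E'
from h import *
f=load("wrist1.pkl");im=f["img"]
roi=im[190:225,230:270];m=(roi.min(2)>225).astype('uint8')
n,l,st,c=cv2.connectedComponentsWithStats(m);print(st,c+[230,190])
cv2.imwrite("pics/w1c.png",cv2.resize(im[160:260,200:300],None,fx=5,fy=5,interpolation=cv2.INTER_CUBIC))
print(onz(f,248,206,.172))
for p in[(305,58),(300,280)]:print(onz(f,*p,.01))
E
```

```text
[[  0   0  40  35 717]
 [  0   0   5   4  16]
 [ 28   0  10  13  64]
 [  3   3  37  26 603]] [[248.50209205 209.86471409]
 [231.625      191.25      ]
 [263.125      194.78125   ]
 [249.71475954 205.30845771]]
[ 0.56477081 -0.19441952  0.172     ]
[ 0.43768978 -0.12946974  0.01      ]
[ 0.73753997 -0.12004094  0.01      ]
```

View pics/w1c.png

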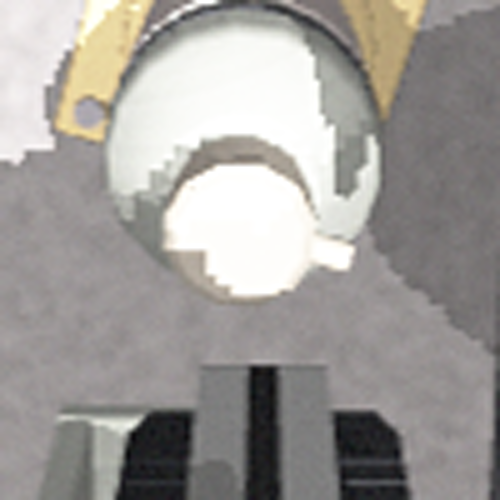

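Call:
drive_tool(
  plan=[
    [0.01, -0.002, 0, 0, 0, 0, 0],
    [0.025, -0.002, 0, 0, 0, 0, 0],
    [0.04, -0.002, 0, 0, 0, 0, 0],
    [0.052, -0.002, 0, 0, 0, 0, 0],
    [0.06, -0.002, 0, 0, 0, 0, 0],
    [0.063, -0.002, 0, 0, 0, 0, 0],
    [0.066, -0.002, 0, 0, 0, 0, 0],
    [0.068, -0.002, 0, 0, 0, 0, 0],
  ],
)

```text
time: 2.25
tcp_pos: [0.5633, -0.1968, 0.1724]
ee_rot: [-22.4, 90.0, -22.4]
force: [-0.2, -0.3, -0.6]
opening: -0.005
```

Call:
drive_tool(
  plan=[
    [0.002, 0, 0, 0, 0, 0, 0],
    [0.003, 0, 0, 0, 0, 0, 0],
    [0.004, 0, 0, 0, 0, 0, 0],
    [0.005, 0, 0, 0, 0, 0, 0],
    [0.006, 0, 0, 0, 0, 0, 0],
    [0.007, 0, 0, 0, 0, 0, 0],
    [0.008, 0, 0, 0, 0, 0, 0],
    [0.008, 0, 0, 0, 0, 0, 0],
  ],
)

```text
time: 2.92
tcp_pos: [0.5634, -0.1966, 0.1652]
ee_rot: [-49.9, 89.9, -49.8]
force: [-2.7, -1.8, 7.7]
opening: 0.002
```

Call:
drive_tool(
  plan=[
    [0.001, 0, 0, 0, 0, 0, 0],
    [0.0015, 0, 0, 0, 0, 0, 0],
    [0.002, 0, 0, 0, 0, 0, 0],
    [0.0025, 0, 0, 0, 0, 0, 0],
    [0.003, 0, 0, 0, 0, 0, 0],
    [0.003, 0, 0, 0, 0, 0, 0],
    [0.003, 0, 0, 0, 0, 0, 0],
    [0.003, 0, 0, 0, 0, 0, 0],
  ],
)

```text
time: 3.58
tcp_pos: [0.5635, -0.1968, 0.1649]
ee_rot: [-34.4, 89.8, -34.3]
force: [-9.3, 2.5, 24.3]
opening: -0.003
```

```bash
python3 - <<'E'
from h import *
from cell import observe
s=observe();print(s)
E
```

```text
{'time': 3.5833, 'joint_positions': array([ -0.44610911,  16.0895517 , -14.93896369,   0.1008993 ,
       -58.84298627, -89.53974298]), 'qvel': array([-0.07579376, -0.05247962,  0.07197286,  0.04120511,  0.02931101,
       -0.01720959]), 'effort': array([ 6.82555977e-01, -3.63124895e+01,  2.33270770e+01,  4.07702699e+00,
        3.74376163e+00,  1.80493000e-03]), 'tcp_pos': array([ 0.56348768, -0.19675554,  0.16485656]), 'ee_rot': array([-34.40353048,  89.84515378, -34.33727559]), 'force': array([-9.28955376,  2.5165609 , 24.33426777]), 'torque': array([ 0.85927321,  3.7743526 , -0.02977552]), 'opening': -0.0028044515937494315}
```

The cap has bottomed out: TCP z is 0.165 and the force stepped up to 24 N. I'll lift off and go to the post.

Call:
drive_tool(
  plan=[
    [-0.004, 0, 0, 0, 0, 0, 0],
    [-0.01, 0, 0, 0, 0, 0, 0],
    [-0.025, 0, 0, 0, 0, 0, 0],
    [-0.045, 0.0, 0, 0, 0, 0, 0],
    [-0.065, 0.01, 0.01, 0, 0, 0, 0],
    [-0.078, 0.035, 0.02, 0, 0, 0, 0],
    [-0.083, 0.065, 0.03, 0, 0, 0, 0.3],
    [-0.083, 0.1, 0.04, 0, 0, 0, 0.6],
  ],
)

```text
time: 4.25
tcp_pos: [0.6046, -0.0956, 0.2462]
ee_rot: [9.7, 89.8, 9.6]
force: [0.9, 0.0, 0.0]
opening: 0.273
```

```bash
python3 - <<'E'
from h import *
from cell import observe,grab_frame
for n in("side","wrist"):
    f=grab_frame(n);cv2.imwrite(f"pics/{n}2.png",f["img"]);pickle.dump(f,open(f"{n}2.pkl","wb"))
a=load("side0.pkl")["img"][130:200,260:320];b=load("side2.pkl")["img"][130:200,260:320]
cv2.imwrite("pics/cap2.png",cv2.resize(np.hstack([a,b]),None,fx=6,fy=6,interpolation=cv2.INTER_CUBIC))
s=observe();print(s["time"],s["tcp_pos"],ang(s),s["force"],s["opening"],Rm(s).round(4))
print(delta(s,[.631,.1765,.22],Rdown(90)))
E
```

```text
4.35 [ 0.60491327 -0.09210327  0.24438653] 90.19336929872287 [-0.40517748 -0.42243365 -0.28183549] 0.4446379505556134 [[ 0.0016 -0.0034  1.    ]
 [ 0.0013  1.      0.0034]
 [-1.      0.0013  0.0016]]
(array([0.0248, 0.2685, 0.027 ]), array([ 0.0034,  0.0016, -0.0013]))
```

View pics/cap2.png

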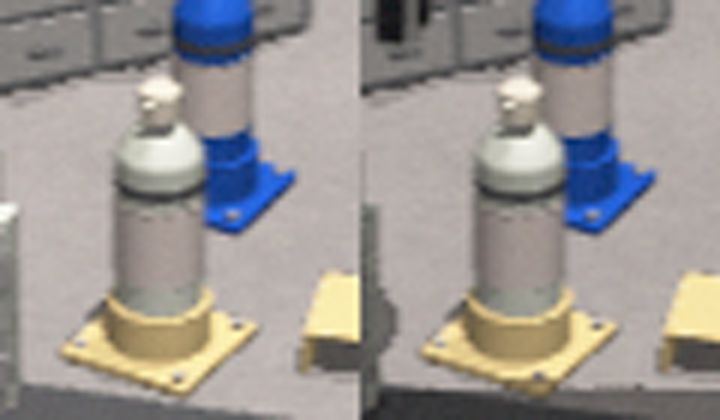

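View pics/wrist2.png

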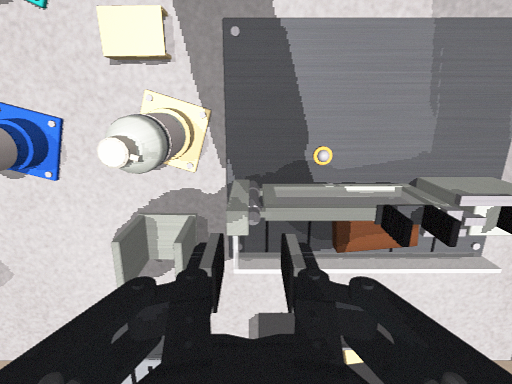

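The cap is back up: in the side crops its top is at the same height before and after. The gate and its jaws come into view at wrist pixels (397,225) and (440,225).

Call:
drive_tool(
  plan=[
    [0, 0.03, 0.004, 0.003, 0, 0, 1],
    [0, 0.066, 0.008, 0.003, 0, 0, 1],
    [0, 0.103, 0.012, 0.003, 0, 0, 1],
    [0, 0.14, 0.016, 0.003, 0, 0, 1],
    [0, 0.176, 0.02, 0.003, 0, 0, 1],
    [0, 0.212, 0.024, 0.003, 0, 0, 1],
    [0, 0.244, 0.027, 0.003, 0, 0, 1],
    [0, 0.265, 0.027, 0.003, 0, 0, 1],
  ],
)

```text
time: 5.02
tcp_pos: [0.6304, 0.172, 0.2436]
ee_rot: [103.1, 90.0, 103.1]
force: [0.5, -0.6, 0.1]
opening: 1.0
```

```bash
python3 - <<'E'
from h import *
from cell import observe,grab_frame
for n in("wrist",):
    f=grab_frame(n);cv2.imwrite(f"pics/{n}3.png",f["img"]);pickle.dump(f,open(f"{n}3.pkl","wb"))
s=observe();print(s["time"],s["tcp_pos"],ang(s),s["force"],s["opening"],Rm(s).round(4))
print(proj(f,[[.631,.1765+d,.165] for d in(-.0235,.0235)]+[[.631,.0625+d,.165] for d in(-.0235,.0235)]))
E
```

```text
5.0667 [0.6303926  0.17427695 0.24335404] 90.00433635157596 [0.51505839 1.40672572 0.18895415] 1.0011898597010054 [[-2.e-04 -1.e-04  1.e+00]
 [ 1.e-03  1.e+00  1.e-04]
 [-1.e+00  1.e-03 -2.e-04]]
[[228.19059794 202.53025797]
 [286.66011342 202.48929445]
 [ 86.31276111 202.62965704]
 [144.81623683 202.58866973]]
```

View pics/wrist3.png

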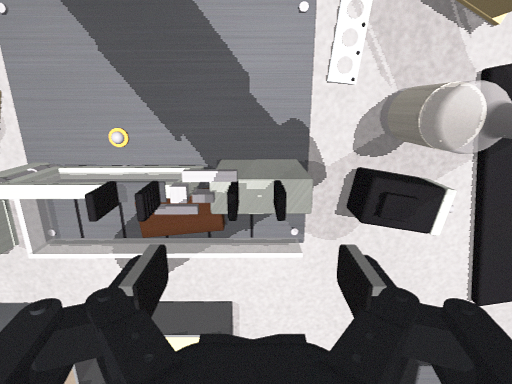

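```bash
python3 - <<'E'
from h import *
f=load("wrist3.pkl")
cv2.imwrite("pics/w3c.png",cv2.resize(f["img"][150:260,70:320],None,fx=3.2,fy=3.2,interpolation=cv2.INTER_CUBIC))
print("bottle",onz(load("top0.pkl"),140,201,.2),onz(load("side0.pkl"),230,241,.2))
E
```

```text
bottle [0.56349218 0.36287982 0.2       ] [0.55906305 0.37660757 0.2       ]
```

View pics/w3c.png

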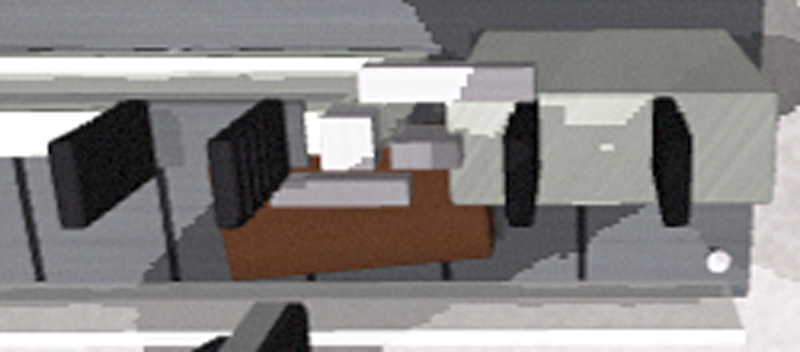

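Rays from the wrist view put post_grip at (0.633, 0.176) and gate_grip at (0.633, 0.062). The 114 mm between them matches the 115 mm given. I'll descend on the post catch.

Call:
drive_tool(
  plan=[
    [0.006, 0.001, 0.001, 0, 0, 0, 1],
    [0.016, 0.002, 0.0025, 0, 0, 0, 1],
    [0.028, 0.002, 0.0025, 0, 0, 0, 1],
    [0.038, 0.002, 0.0025, 0, 0, 0, 1],
    [0.045, 0.002, 0.0025, 0, 0, 0, 1],
    [0.05, 0.002, 0.0025, 0, 0, 0, 1],
    [0.05, 0.002, 0.0025, 0, 0, 0, 1],
    [0.05, 0.002, 0.0025, 0, 0, 0, 1],
  ],
)

```text
time: 5.73
tcp_pos: [0.6328, 0.1703, 0.1942]
ee_rot: [-126.3, 90.0, -126.5]
force: [-0.4, -0.1, 1.0]
opening: 1.002
```

```bash
python3 - <<'E'
from h import *
from cell import observe,grab_frame
f=grab_frame("wrist");cv2.imwrite("pics/wrist4.png",f["img"]);pickle.dump(f,open("wrist4.pkl","wb"))
s=observe();print(s["time"],s["tcp_pos"],ang(s),s["force"],Rm(s).round(4))
print(delta(s,[.633,.1762,.131],Rdown(90)))
E
```

```text
5.7833 [0.63306454 0.17051278 0.19465993] 89.81651808740293 [ 1.81464473 -0.10531742 -0.31698481] [[ 5.0e-04  3.2e-03  1.0e+00]
 [ 1.0e-04  1.0e+00 -3.2e-03]
 [-1.0e+00  1.0e-04  5.0e-04]]
(array([ 0.0637,  0.0057, -0.0001]), array([-0.0032,  0.0005, -0.0001]))
```

View pics/wrist4.png

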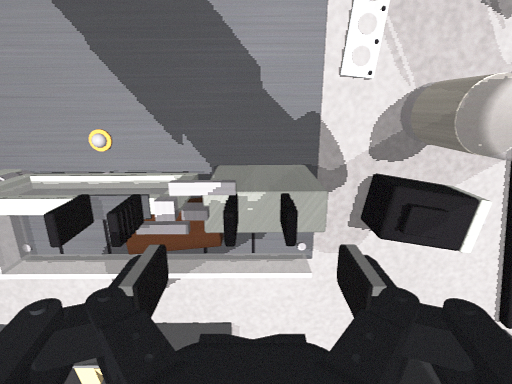

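Call:
drive_tool(
  plan=[
    [0.0, 0.003, 0, -0.003, 0, 0, 1],
    [0.006, 0.0057, 0, -0.003, 0, 0, 1],
    [0.018, 0.0057, 0, -0.003, 0, 0, 1],
    [0.032, 0.0057, 0, -0.003, 0, 0, 1],
    [0.045, 0.0057, 0, -0.003, 0, 0, 1],
    [0.055, 0.0057, 0, -0.003, 0, 0, 1],
    [0.063, 0.0057, 0, -0.003, 0, 0, 1],
    [0.063, 0.0057, 0, -0.003, 0, 0, 1],
  ],
)

```text
time: 6.45
tcp_pos: [0.6317, 0.176, 0.1288]
ee_rot: [-155.0, 89.8, -155.0]
force: [-0.1, 0.0, -0.5]
opening: 1.002
```

```bash
python3 - <<'E'
from h import *
from cell import observe,grab_frame
f=grab_frame("wrist");cv2.imwrite("pics/wrist5.png",f["img"]);pickle.dump(f,open("wrist5.pkl","wb"))
s=observe();print(s["time"],s["tcp_pos"],ang(s),s["force"])
E
```

```text
6.5 [0.6322964  0.17620996 0.13011301] 90.0096244694684 [-0.50945118  0.32573027  0.07332794]
```

View pics/wrist5.png

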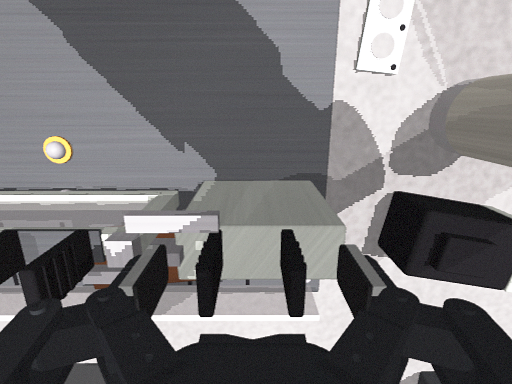

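The post jaws at (208,270) and (292,270) are centred between the fingers. Closing.

Call:
drive_tool(
  plan=[
    [0, 0, 0, 0, 0, 0, 0.7],
    [0, 0, 0, 0, 0, 0, 0.5],
    [0, 0, 0, 0, 0, 0, 0.3],
    [0, 0, 0, 0, 0, 0, 0.2],
    [0, 0, 0, 0, 0, 0, 0.2],
    [0, 0, 0, 0, 0, 0, 0.2],
    [0, 0, 0, 0, 0, 0, 0.2],
    [0, 0, 0, 0, 0, 0, 0.2],
  ],
  force=30,
)

```text
time: 7.17
tcp_pos: [0.6331, 0.1755, 0.1325]
ee_rot: [-45.8, 89.9, -45.8]
force: [0.0, -3.9, 5.9]
opening: 0.345
```

Call:
drive_tool(
  plan=[
    [0, 0, 0, 0, 0, 0, 0.2],
    [0, 0, 0, 0, 0, 0, 0.2],
    [0, 0, 0, 0, 0, 0, 0.2],
    [0, 0, 0, 0, 0, 0, 0.2],
    [0, 0, 0, 0, 0, 0, 0.2],
    [0, 0, 0, 0, 0, 0, 0.2],
    [0, 0, 0, 0, 0, 0, 0.2],
    [0, 0, 0, 0, 0, 0, 0.2],
  ],
)

```text
time: 7.83
tcp_pos: [0.6331, 0.1755, 0.1325]
ee_rot: [-46.9, 89.9, -46.9]
force: [-0.4, -3.8, 5.5]
opening: 0.343
```

```bash
python3 - <<'E'
from h import *
from cell import observe,grab_frame
f=grab_frame("wrist");cv2.imwrite("pics/wrist6.png",f["img"]);pickle.dump(f,open("wrist6.pkl","wb"))
s=observe();print(s["time"],s["tcp_pos"],ang(s),s["force"],s["opening"],s["opening"]*85)
E
```

```text
7.8833 [0.63311022 0.17549301 0.13253239] 90.01012419565001 [-1.29359787 -3.81424759  4.77767678] 0.34368942218129855 29.213600885410376
```

View pics/wrist6.png

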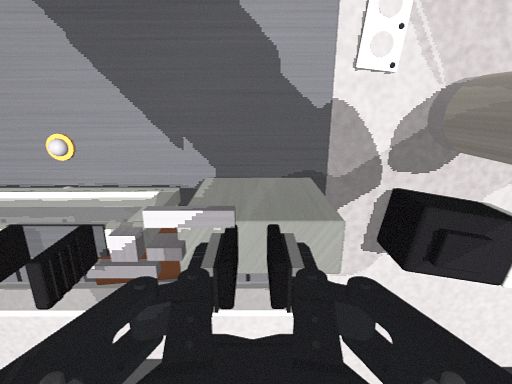

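The opening settles at 0.343, about 29 mm, and the jaws against the fingers agree, so the catch is fully in. I'll open and lift.

Call:
drive_tool(
  plan=[
    [0, 0, 0, 0, 0, 0, 0.5],
    [0, 0, 0, 0, 0, 0, 0.8],
    [0, 0, 0, 0, 0, 0, 1],
    [0, 0, 0, 0, 0, 0, 1],
    [0, 0, 0, 0, 0, 0, 1],
    [-0.01, 0, 0, 0, 0, 0, 1],
    [-0.03, 0, 0, 0, 0, 0, 1],
    [-0.06, 0, 0, 0, 0, 0, 1],
  ],
)

```text
time: 8.55
tcp_pos: [0.6314, 0.176, 0.1899]
ee_rot: [-155.2, 89.7, -155.2]
force: [-0.6, 1.4, 0.5]
opening: 1.0
```

Call:
drive_tool(
  plan=[
    [-0.01, -0.005, 0, 0, 0, 0, 1],
    [-0.015, -0.025, 0, 0, 0, 0, 1],
    [-0.015, -0.05, 0, 0, 0, 0, 1],
    [-0.015, -0.075, 0, 0, 0, 0, 1],
    [-0.015, -0.098, 0, 0, 0, 0, 1],
    [-0.015, -0.113, 0, 0, 0, 0, 1],
    [-0.015, -0.113, 0, 0, 0, 0, 1],
    [-0.015, -0.113, 0, 0, 0, 0, 1],
  ],
)

```text
time: 9.22
tcp_pos: [0.633, 0.0629, 0.2069]
ee_rot: [20.7, 90.0, 20.6]
force: [0.2, 0.4, -0.2]
opening: 0.997
```

```bash
python3 - <<'E'
from h import *
from cell import observe,grab_frame
f=grab_frame("wrist");cv2.imwrite("pics/wrist7.png",f["img"]);pickle.dump(f,open("wrist7.pkl","wb"))
cv2.imwrite("pics/w7c.png",cv2.resize(f["img"][150:300,150:450],None,fx=2.6,fy=2.6,interpolation=cv2.INTER_CUBIC))
s=observe();print(s["time"],s["tcp_pos"],ang(s),s["force"],Rm(s).round(4))
print(proj(f,[[.633,.0622+d,.165] for d in(-.0235,.0235)]+[[.633,.1762+d,.165] for d in(-.0155,.0155)]))
print(delta(s,[.633,.0622,.131],Rdown(90)))
E
```

```text
9.2667 [0.6330368  0.06354861 0.20674573] 89.97413929747047 [-0.28788854  0.12582047 -0.35693162] [[ 6.e-04  5.e-04  1.e+00]
 [ 3.e-04  1.e+00 -5.e-04]
 [-1.e+00  3.e-04  6.e-04]]
[[216.32746002 218.98415998]
 [285.2359466  218.94524214]
 [395.17656575 218.88315035]
 [440.61160375 218.85748974]]
(array([ 0.0757, -0.0014, -0.0001]), array([-0.0005,  0.0006, -0.0003]))
```

View pics/w7c.png

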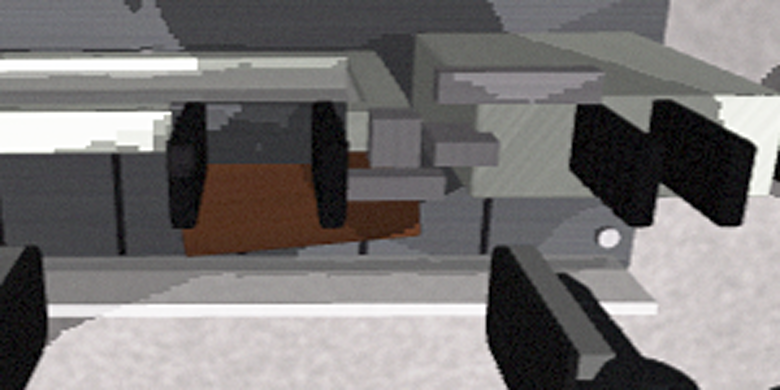

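The gate jaws' outer edges are at wrist pixels 214.6 and 283, giving a centre at y≈0.061. The post jaws still look squeezed: their pitch is about 26 mm, and it was 40 mm before.

Call:
drive_tool(
  plan=[
    [0.005, -0.0025, 0, 0, 0, 0, 1],
    [0.015, -0.0025, 0, 0, 0, 0, 1],
    [0.028, -0.0025, 0, 0, 0, 0, 1],
    [0.042, -0.0025, 0, 0, 0, 0, 1],
    [0.055, -0.0025, 0, 0, 0, 0, 1],
    [0.067, -0.0025, 0, 0, 0, 0, 1],
    [0.074, -0.0025, 0, 0, 0, 0, 1],
    [0.075, -0.0025, 0, 0, 0, 0, 1],
  ],
)

```text
time: 9.93
tcp_pos: [0.6317, 0.061, 0.129]
ee_rot: [-163.3, 89.8, -163.3]
force: [0.7, -0.3, 0.0]
opening: 1.002
```

```bash
python3 - <<'E'
from h import *
from cell import observe,grab_frame
f=grab_frame("wrist");cv2.imwrite("pics/wrist8.png",f["img"]);pickle.dump(f,open("wrist8.pkl","wb"))
s=observe();print(s["time"],s["tcp_pos"],ang(s),s["force"])
E
```

```text
9.9833 [0.63224782 0.06106047 0.12996567] 90.0278566419328 [-0.00597874  0.18369774 -0.05889109]
```

View pics/wrist8.png

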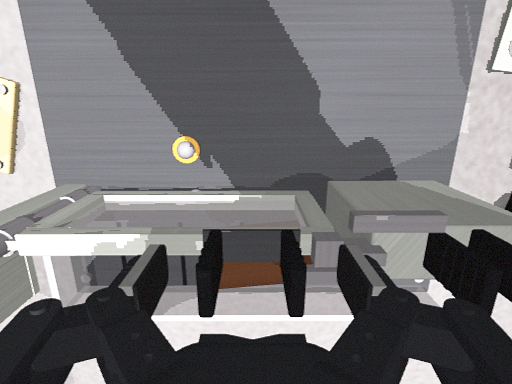

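The jaws are centred between the fingers again, at (208,270) and (293,270). Squeezing.

Call:
drive_tool(
  plan=[
    [0, 0, 0, 0, 0, 0, 0.7],
    [0, 0, 0, 0, 0, 0, 0.5],
    [0, 0, 0, 0, 0, 0, 0.3],
    [0, 0, 0, 0, 0, 0, 0.2],
    [0, 0, 0, 0, 0, 0, 0.2],
    [0, 0, 0, 0, 0, 0, 0.2],
    [0, 0, 0, 0, 0, 0, 0.2],
    [0, 0, 0, 0, 0, 0, 0.2],
  ],
  force=50,
)

```text
time: 10.65
tcp_pos: [0.6334, 0.0605, 0.1329]
ee_rot: [-9.0, 89.9, -9.0]
force: [-2.0, -2.6, 6.7]
opening: 0.322
```

```bash
python3 - <<'E'
from h import *
from cell import observe
s=observe();print(s["time"],s["tcp_pos"],ang(s),s["force"],s["opening"]*85,s["torque"])
# arc rows: hinge
p0=s["tcp_pos"];print(Rm(s).round(4))
H=np.array([.633,-.089])
r=p0[:2]-H;print(r)
R=Rm(s)
for d in np.arange(4,75,4):
    a=np.radians(d);q=H+np.array([[np.cos(a),-np.sin(a)],[np.sin(a),np.cos(a)]])@r
    print(d,(R.T@(np.r_[q,p0[2]]-p0)).round(4),(-a).round(4))
E
```

```text
10.65 [0.63335519 0.06051732 0.13292391] 90.02390434119002 [-2.02125921 -2.60321509  6.665043  ] 27.35871486987271 [-0.86974936  0.63046064  0.05980244]
[[ 1.8e-03 -4.0e-04  1.0e+00]
 [-3.0e-04  1.0e+00  4.0e-04]
 [-1.0e+00 -3.0e-04  1.8e-03]]
[0.00035519 0.14951732]
4 [-0.     -0.0003 -0.0104] -0.0698
8 [-0.     -0.0014 -0.0208] -0.1396
12 [-0.0001 -0.0032 -0.0311] -0.2094
16 [-0.0001 -0.0057 -0.0412] -0.2793
20 [-0.0001 -0.0089 -0.0512] -0.3491
24 [-0.0001 -0.0128 -0.0609] -0.4189
28 [-0.0001 -0.0173 -0.0702] -0.4887
32 [-0.0001 -0.0225 -0.0793] -0.5585
36 [-0.0002 -0.0283 -0.088 ] -0.6283
40 [-0.0002 -0.0347 -0.0962] -0.6981
44 [-0.0002 -0.0417 -0.104 ] -0.7679
48 [-0.0002 -0.0492 -0.1113] -0.8378
52 [-0.0002 -0.0571 -0.118 ] -0.9076
56 [-0.0002 -0.0656 -0.1241] -0.9774
60 [-0.0002 -0.0744 -0.1297] -1.0472
64 [-0.0002 -0.0836 -0.1346] -1.117
68 [-0.0002 -0.0931 -0.1389] -1.1868
72 [-0.0002 -0.1029 -0.1425] -1.2566
```

Call:
drive_tool(
  plan=[
    [0, 0, -0.0026, -0.0175, 0, 0, 0.2],
    [0, -0.0001, -0.0052, -0.0349, 0, 0, 0.2],
    [0, -0.0002, -0.0078, -0.0524, 0, 0, 0.2],
    [0, -0.0003, -0.0104, -0.0698, 0, 0, 0.2],
    [0, -0.0006, -0.013, -0.0873, 0, 0, 0.2],
    [0, -0.0008, -0.0156, -0.1047, 0, 0, 0.2],
    [0, -0.0011, -0.0182, -0.1222, 0, 0, 0.2],
    [0, -0.0014, -0.0208, -0.1396, 0, 0, 0.2],
  ],
)

```text
time: 11.32
tcp_pos: [0.6129, 0.0588, 0.1329]
ee_rot: [-19.5, 89.9, -11.5]
force: [0.5, -5.0, 5.6]
opening: 0.327
```

```bash
python3 - <<'E'
from h import *
from cell import observe,grab_frame
f=grab_frame("wrist");cv2.imwrite("pics/wrist9.png",f["img"])
s=observe();print(s["time"],s["tcp_pos"],ang(s),s["force"],s["opening"]*85,s["torque"])
E
```

```text
11.3667 [0.61248323 0.05874902 0.13292605] 98.12459758444894 [ 0.58560814 -4.61259415  6.48869109] 27.245675331121117 [-1.64632256 -0.26038826 -0.03419931]
```

View pics/wrist9.png

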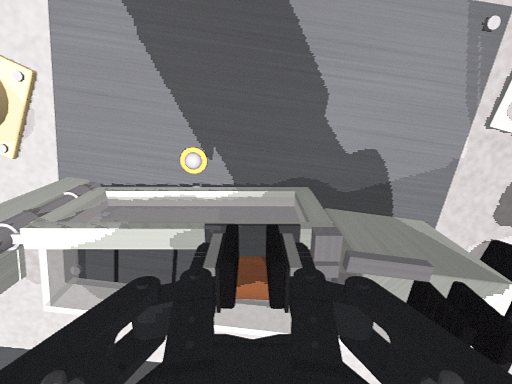

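The gate has come free and follows the gripper: it stays parallel to the fingers and its end (at 340,230) is clear of the post. Continuing through the detent.

Call:
drive_tool(
  plan=[
    [0, -0.0005, -0.0052, -0.0349, 0, 0, 0.2],
    [0, -0.001, -0.0104, -0.0698, 0, 0, 0.2],
    [0, -0.0016, -0.0156, -0.1047, 0, 0, 0.2],
    [0, -0.0022, -0.0208, -0.1396, 0, 0, 0.2],
    [0, -0.0031, -0.026, -0.1745, 0, 0, 0.2],
    [0, -0.004, -0.0311, -0.2094, 0, 0, 0.2],
    [0, -0.0052, -0.0362, -0.2443, 0, 0, 0.2],
    [0, -0.0065, -0.0412, -0.2793, 0, 0, 0.2],
  ],
)

```text
time: 12.03
tcp_pos: [0.5744, 0.0474, 0.133]
ee_rot: [-14.7, 89.7, 9.4]
force: [5.2, -3.7, 3.1]
opening: 0.321
```

Call:
drive_tool(
  plan=[
    [0, -0.0001, -0.0052, -0.0349, 0, 0, 0.2],
    [0, -0.0003, -0.0104, -0.0698, 0, 0, 0.2],
    [0, -0.0008, -0.0156, -0.1047, 0, 0, 0.2],
    [0, -0.0014, -0.0208, -0.1396, 0, 0, 0.2],
    [0, -0.0023, -0.026, -0.1745, 0, 0, 0.2],
    [0, -0.0032, -0.0311, -0.2094, 0, 0, 0.2],
    [0, -0.0044, -0.0362, -0.2443, 0, 0, 0.2],
    [0, -0.0057, -0.0412, -0.2793, 0, 0, 0.2],
  ],
)

```text
time: 12.7
tcp_pos: [0.5384, 0.0247, 0.1329]
ee_rot: [-43.7, 89.8, -3.6]
force: [4.5, -6.4, 3.8]
opening: 0.327
```

```bash
python3 - <<'E'
from h import *
from cell import observe,grab_frame
f=grab_frame("wrist");cv2.imwrite("pics/wrist10.png",f["img"])
s=observe();print(s["time"],s["tcp_pos"],ang(s),s["force"],s["opening"]*85,s["torque"])
H=np.array([.633,-.089]);r=s["tcp_pos"][:2]-H;print(np.hypot(*r),np.degrees(np.arctan2(-r[0],r[1])))
E
```

```text
12.75 [0.53776985 0.02411334 0.13290847] 130.23632229553505 [ 3.8531884  -6.1154664   2.88415158] 27.78481122389232 [-2.4080892  -1.58602685 -0.23836833]
0.14786281033309412 40.09403459979987
```

View pics/wrist10.png

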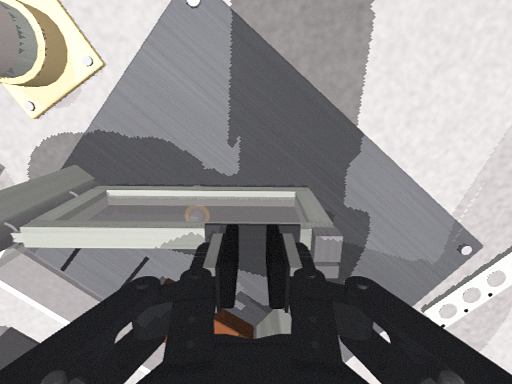

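The gate is at 40°, past the detent, and still held: in the image the rail is parallel to the jaws. I'll swing on to about 72°.

Call:
drive_tool(
  plan=[
    [0, -0.0005, -0.0052, -0.0349, 0, 0, 0.2],
    [0, -0.001, -0.0104, -0.0698, 0, 0, 0.2],
    [0, -0.0016, -0.0156, -0.1047, 0, 0, 0.2],
    [0, -0.0022, -0.0208, -0.1396, 0, 0, 0.2],
    [0, -0.0031, -0.026, -0.1745, 0, 0, 0.2],
    [0, -0.004, -0.0311, -0.2094, 0, 0, 0.2],
    [0, -0.0052, -0.0362, -0.2443, 0, 0, 0.2],
    [0, -0.0065, -0.0412, -0.2793, 0, 0, 0.2],
  ],
)

```text
time: 13.42
tcp_pos: [0.511, -0.0063, 0.1329]
ee_rot: [-50.6, 89.8, 5.5]
force: [3.6, -4.3, 5.5]
opening: 0.325
```

Call:
drive_tool(
  plan=[
    [0, -0.0001, -0.0052, -0.0349, 0, 0, 0.2],
    [0, -0.0003, -0.0104, -0.0698, 0, 0, 0.2],
    [0, -0.0008, -0.0156, -0.1047, 0, 0, 0.2],
    [0, -0.0014, -0.0208, -0.1396, 0, 0, 0.2],
    [0, -0.0023, -0.026, -0.1745, 0, 0, 0.2],
    [0, -0.0032, -0.0311, -0.2094, 0, 0, 0.2],
    [0, -0.0044, -0.0362, -0.2443, 0, 0, 0.2],
    [0, -0.0057, -0.0412, -0.2793, 0, 0, 0.2],
  ],
)

```text
time: 14.08
tcp_pos: [0.493, -0.0436, 0.1329]
ee_rot: [-66.2, 89.7, 5.9]
force: [4.6, -2.8, 4.7]
opening: 0.32
```

```bash
python3 - <<'E'
from h import *
from cell import observe,grab_frame
for n in("wrist","top","side"):
    f=grab_frame(n);cv2.imwrite(f"pics/{n}11.png",f["img"]);pickle.dump(f,open(f"{n}11.pkl","wb"))
s=observe();print(s["time"],s["tcp_pos"],ang(s),s["force"],s["opening"]*85,s["torque"],s["joint_positions"])
H=np.array([.633,-.089]);r=s["tcp_pos"][:2]-H;print(np.hypot(*r),np.degrees(np.arctan2(-r[0],r[1])))
E
```

```text
14.2333 [ 0.49299699 -0.04361933  0.1328788 ] 161.97836437017423 [ 4.60845112 -2.56771188  6.8738097 ] 27.64320347072319 [-0.72474731 -1.02928405 -0.60841458] [ 17.7879224    8.66579009 -29.66634742   0.06717481 -51.4132166
 -35.85111791]
0.1471742061044707 72.04038226542303
```

View pics/wrist11.png

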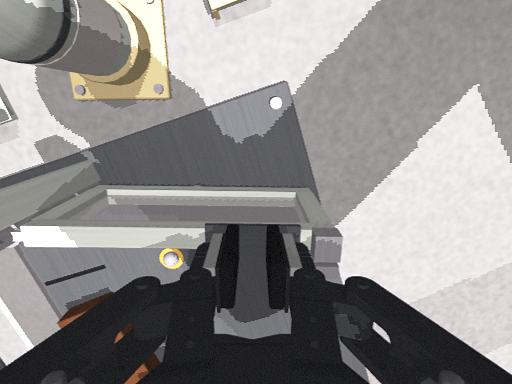

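View pics/top11.png

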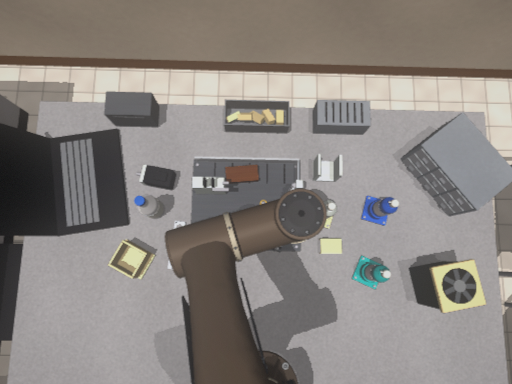

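View pics/side11.png

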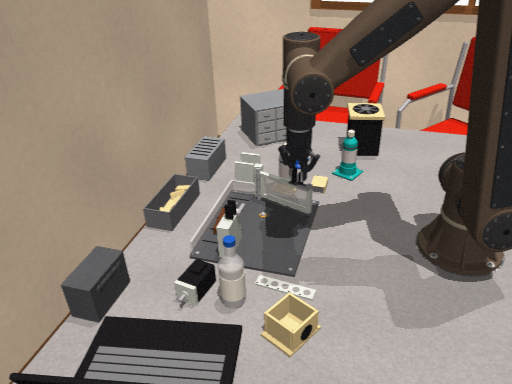

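The gate is at about 72° (1.257 rad) and the bystanders are in place. I'll nudge it about 1.5° nearer the stop and settle.

Call:
drive_tool(
  plan=[
    [0, -0.0001, -0.001, -0.007, 0, 0, 0.2],
    [0, -0.0002, -0.002, -0.014, 0, 0, 0.2],
    [0, -0.0004, -0.003, -0.02, 0, 0, 0.2],
    [0, -0.0005, -0.0038, -0.026, 0, 0, 0.2],
    [0, -0.0005, -0.0038, -0.026, 0, 0, 0.2],
    [0, -0.0005, -0.0038, -0.026, 0, 0, 0.2],
    [0, -0.0005, -0.0038, -0.026, 0, 0, 0.2],
    [0, -0.0005, -0.0038, -0.026, 0, 0, 0.2],
  ],
)

```text
time: 14.9
tcp_pos: [0.492, -0.0471, 0.1329]
ee_rot: [-68.0, 89.8, 5.4]
force: [1.4, -0.7, 7.9]
opening: 0.324
```

```bash
python3 - <<'E'
from h import *
from cell import observe,grab_frame
for n in("wrist","side","top"):
    f=grab_frame(n);pickle.dump(f,open(f"{n}12.pkl","wb"))
cv2.imwrite("pics/wrist12.png",load("wrist12.pkl")["img"])
a=load("side0.pkl")["img"][150:270,190:320];b=load("side12.pkl")["img"][150:270,190:320]
cv2.imwrite("pics/side12c.png",cv2.resize(np.hstack([a,b]),None,fx=3,fy=3,interpolation=cv2.INTER_CUBIC))
d=cv2.absdiff(load("side0.pkl")["img"],load("side12.pkl")["img"]).max(2)
cv2.imwrite("pics/sdiff.png",d)
s=observe();print(s["time"],s["tcp_pos"],ang(s),s["force"],s["opening"]*85,s["torque"])
H=np.array([.633,-.089]);r=s["tcp_pos"][:2]-H;print(np.hypot(*r),np.degrees(np.arctan2(-r[0],r[1])))
E
```

```text
15.05 [ 0.49198282 -0.04711009  0.13285553] 163.46047800516246 [ 1.453827   -2.66172081  8.01272806] 27.843327072566822 [-0.68093996 -0.32185117 -0.64579076]
0.14710747362100463 73.45566451384781
```

View pics/wrist12.png

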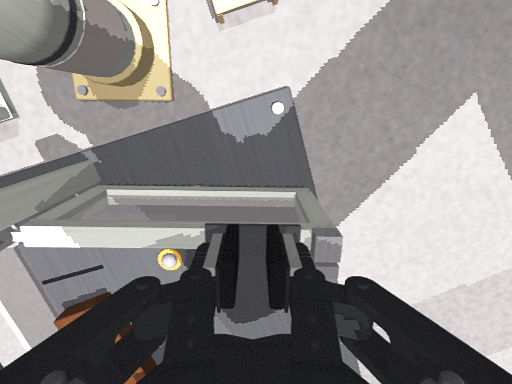

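View pics/side12c.png

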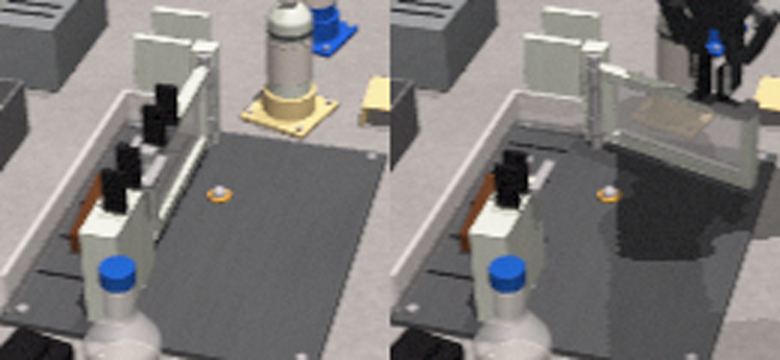

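View pics/sdiff.png

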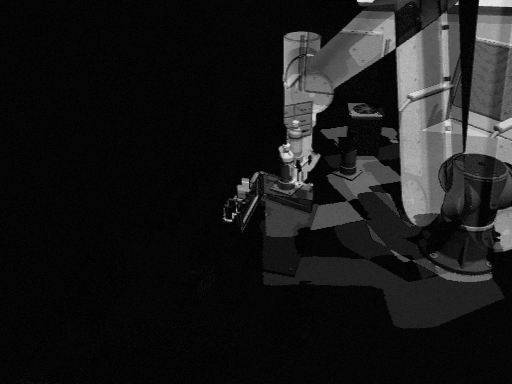

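The gate is wide open at 73.5° (1.28 rad), the post catch is still in, and the difference image shows no bystander shifted. Handing in.

```bash
python3 -c "
from cell import hand_in
print(hand_in())"
```

```text
the job is handed in; nothing more can be done
None
```

The job is done in the order you asked and handed in at about 15 s of the 61 s allowed. The gripper is still holding the gate wide open.

- **Spray:** I pressed the cap on the aluminium can from 172 to 165 mm, where it hit its bottom stop at about 24 N. After I lifted off, the side view showed it back up. I did not touch the blue and turquoise cans.
- **Post catch:** I squeezed it at 30 N until the gripper stopped at about 29 mm, so it is fully in. Later pictures show it still in.
- **Gate:** I squeezed its catch at 50 N, and the gripper stopped at about 27 mm. I then swung the gate past its detent to 73.5° (1.28 rad), just short of the 1.30 rad stop. That angle comes from the tool's pose, and the wrist picture shows the gate lined up with the gripper.
- **Forces and bystanders:** All the forces I read stayed far below the limits. A before-and-after side picture showed no bystander moved, though the arm covers part of that view. I did not go through the top view for this at the end.

**Small disagreements:**
- Both catches read 2 to 4 mm tighter than the nominal 31 mm, which I put down to the fingers flexing.
- The swing radius measured about 147 mm instead of 150 mm. I steered slightly inward to ease a radial side force of about 7 N.

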